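# Index the specimen turntable towards the camera

## Robot

A 6-joint arm with a two-finger parallel gripper is mounted at the origin on the work surface. World frame = base frame: x ahead of the robot, y to its left, z up, the work surface at z = 0. Lengths are in mm, angles in rad, forces in N, time in s.
With the tool pointing down it reaches from about 300 to 850 mm from the base axis. Payload 4.2 kg.
Tool frame: the origin (TCP) lies on the centre line of the jaws, within the pads' length; the fingertips stand 25 mm ahead of it and the grasp point (between the pads) lies 6 mm ahead of it; z points along the fingers, y is the line along which they close (so a half turn about z gives the same grasp; the last joint's range is limited). The gripper opens to 91 mm and grips with 3 to 60 N. Pads are 32 mm wide; open, the fingers measure 118 mm over their backs; the gripper's body (76 mm by 178 mm) begins 60 mm behind the grasp point.
Start: joints at [-1.233, 0.32, 1.565, -0, 1.257, -0.02], TCP at [201.377, -538.598, 238.976] pointing down, gripper open.
Joint ranges: [-3.11, 3.11], [-0.84, 2.01], [0.21, 2.61], [-1.34, 4.49], [0.05, 2.63], [-2.56, 2.56]. Speed limits (rad/s): [2.57, 2.57, 3.14, 3.14, 3.14, 3.14].

## Interface

Orientations are given as a unit quaternion [x, y, z, w].
In Python, from plant import ctrl gives the robot as it stands.
- The arm moves only by the shell command python3 -m pendant 'ROWS' [OPENING] [FORCE]. ROWS is JSON, one flat list of numbers, 4 for each row, row after row: the shift along the tool's x, y, z in mm, then the turn about the tool's z in rad. A call has 1 to 12 rows; each row is the pose to reach, as a shift and turn from the pose commanded when the call began, along the tool's axes at that moment; what a row does not reach only later rows make up. A row lasts 1/12 s, in which the tool goes at most 41.7 mm and 7.16 degrees, less where a joint would pass 70% of its speed; a pose out of reach is approached as far as the arm can. A call with a gripper value outside its range is refused whole. OPENING is the opening in per cent of the stroke, from 0 (shut) to 100 (fully open), set as the call begins (- or left out, the last holds). The fingers move at their own pace and stop on an object; FORCE is the grip in N (left out, the last holds). Time passes only in rows, so rows that repeat a pose let the fingers close. It gives the time, the measured TCP pose, the force, the opening and the grip force at its end, in the units of the state.
- ctrl.sense(): the state, without advancing time (a new reading comes with each control period).
- ctrl.capture(name): name is "scene" or "top" or "wrist"; returns a dict with "img" (480x640x3 uint8, blue, green, red), "camera_matrix" (3x3 intrinsics, pixels), "k1" (the pictures are not rectified: a ray, as slopes to the right and down, at radius r is drawn at 1 + k1 r^2 times it, then the intrinsics apply), "world_from_camera" (4x4, takes a point from camera to world coordinates). Camera axes: x right, y down, z forward; pixel columns grow to the right and rows downward; lengths in mm; the calibration is good to about 2 mm. A picture is of the moment at which its call begins. There is no depth.
- ctrl.hand_in(): hands the job in; it is judged then, once.
The state is a dict: "time": time; "joint_pos": joint angles; "joint_vel": joint speeds; "tau": joint torques, N m; "position": TCP position; "ee_rot": TCP orientation; "contact_force": force on the tool from outside, world axes, zero at the start; "ft_torque": the same for the moment, N m; "width": finger opening in mm; "grip_force": force on a finger pad.
Only numpy, scipy, OpenCV 4.12 (cv2) and the standard library are available. Lean on these libraries where they do the work, as an engineer would, in place of code of your own. Each camera call takes 0.05 s, during which the arm holds its last target. There are 200 camera calls.

## Task

Get the specimen ready for the tank camera: set the clear acrylic box gently down on the middle of the round cork-topped platform, then pull up the sprung index pin, turn the platform by one hole so that the pin's knob swings to the side on which the round-headed camera stands, and let the pin drop fully home in that next hole. Then tilt the camera remote's stick well over towards the end with the stub antenna, hold it there for a good second and let it come back upright. Leave the box standing on the platform and do not push the other things on the ledge about.

Things in the scene. Friction and masses are not known exactly. Their poses are not given: they have to be found in the camera images.
- specimen_box: Closed clear acrylic cube box with a white base and a rust-coloured coral piece inside, 60 x 60 x 62 mm, about 0.16 kg, loose on the ledge. Origin at the centre of its underside, z up, x and y square to its side faces.
- stand: Indexing stand, fixed: a round aluminium plate 244 mm across and 14 mm thick with five dark holes (15 mm across) on a circle of 100 mm radius about its centre, 45 degrees (0.785 rad) apart; the middle hole lies straight to -x of the stand's own frame, the others to either side of it. Origin at the centre of its underside, which is the turning axis; z up.
- platform_top (a point): Centre of the cork top of the turning platform (120 mm cork on a 124 mm disc), 40 mm above the ledge, on the turning axis; turns with the platform. From the platform an arm, 30 mm wide with its top 38 mm above the ledge, runs out to the index pin; at the arm's end an upright steel sleeve, 26 mm across, reaches 54 mm above the ledge under the knob.
- pin_knob (a point): Grip point of the index pin: the middle of an upright, black, round knob 28 mm across and 42 mm tall (from 58 to 100 mm above the ledge with the pin home); this point lies on the knob's axis 80 mm above the ledge when home, 100 mm out from the turning axis. The knob is pulled straight up and is carried round with the platform.
- turntable (a joint): Turn of the platform in rad, counter-clockwise seen from above positive; 0 = pin over the middle hole (the start). Holes at -1.571, -0.785, 0, 0.785, 1.571. Light friction (about 0.1 N m). With the pin in a hole it is locked but for about 0.02 rad of play. Limits +-1.75.
- index_pin (a joint): Lift of the index pin in m: 0 = fully home in a hole, 0.009 = its tip clears the plate, 0.018 = upper stop. A spring pulls it down with 6 N when home and about 9 N at 0.015. Let go between holes it rests on the plate at about 0.009.
- camera: White camera, fixed: 90 mm round foot, 84 mm ball head with a short black lens, 137 mm tall, standing towards the far left or far right. Origin at the centre of its foot. If it lies to +y in the stand's frame the right hole is at turntable = -0.785, if to -y at +0.785.
- remote: Camera remote, fixed: grey box 130 x 95 x 40 mm with an upright stick in the middle of its top and a black stub antenna (12 mm thick, 40 mm long) standing out of its +x end, the end with no keys. Origin at the centre of its underside, x towards the antenna end, z up.
- stick_cap (a point): Grip point of the remote's stick: on its axis in the black cap (24 mm across, 36 mm tall; its top is 120 mm above the ledge), 60 mm above the stick's pivot, which is 42 mm above the ledge over the remote's origin.
- stick_tilt (a joint): Tilt of the stick towards the antenna end in rad (negative: away from it), limits +-0.45, spring-centred at 0, 0.3 N m/rad (1.5 to 2 N at the cap). Tilted well over means more than 0.3.
- stick_side (a joint): Sideways tilt of the stick in rad (positive: towards the remote's -y side), spring-centred at 0 likewise, limits +-0.45; wanted near 0.
- canister: Bystander: closed orange food canister with a white lid, 72 mm across, 108 mm tall. Origin at the centre of its underside.
- salt_jar: Bystander: glass jar 64 mm across, 85 mm tall. Origin at the centre of its underside.
- tongs: Bystander: long aluminium tongs lying flat, 310 x 45 x 14 mm. Origin under the middle, x along the length.
- scraper: Bystander: black tank scraper with a grey grip, 85 x 55 x 44 mm. Origin at the centre of its underside.
- vacuum_tip: Bystander: white plastic gravel vacuum tip standing on its wide end, 60 mm across, 120 mm tall. Origin at the centre of its underside.
- conditioner: Bystander: white bottle 56 mm across, 130 mm tall. Origin at the centre of its underside.
Not all that is in view belongs to the job. What is shaped like the specimen_box but turquoise or yellow is not meant.

How it is judged (in metres and radians):
On the way, in this order (a step that is already met when the one before it is completed fails the run):
1. the box stands released on the middle of the platform, the pin still home in the middle hole (horizontal distance between specimen_box and platform_top below 0.02 m and z of specimen_box in the frame of platform_top between -0.004 and 0.004 m and angle between specimen_box's own z axis and vertical below 0.1 rad and contact force between the fingers and specimen_box below 0.05 N and value of joint index_pin below 0.003 m and value of joint turntable between -0.05 and 0.05 rad), for 0.2 s.
2. the index pin is pulled out of its hole with the box on the platform (horizontal distance between specimen_box and platform_top below 0.02 m and z of specimen_box in the frame of platform_top between -0.004 and 0.004 m and angle between specimen_box's own z axis and vertical below 0.1 rad and value of joint index_pin above 0.009 m), for 0.1 s.
3. the pin is home in the next hole on the camera's side, the box still on the platform (horizontal distance between specimen_box and platform_top below 0.02 m and z of specimen_box in the frame of platform_top between -0.004 and 0.004 m and angle between specimen_box's own z axis and vertical below 0.1 rad and ((y of camera in the frame of stand above 0 m and value of joint turntable between -0.835 and -0.735 rad) or (y of camera in the frame of stand below 0 m and value of joint turntable between 0.735 and 0.835 rad)) and value of joint index_pin below 0.003 m), for 0.2 s.
4. the stick is held well over towards the antenna end for 0.8 s (value of joint stick_tilt above 0.3 rad and value of joint stick_side between -0.2 and 0.2 rad), for 0.8 s.
At the end, for the whole second after the job is handed in: The box stands upright at rest and released on the platform, its centre within 20 mm of the platform's; the platform is turned one hole (0.785 +- 0.05 rad) to the camera's side with the pin home (under 3 mm of lift); the stick is back upright within 0.08 rad (all of step 3 and contact force between the fingers and specimen_box below 0.05 N and value of joint stick_tilt between -0.08 and 0.08 rad and value of joint stick_side between -0.08 and 0.08 rad and linear speed of specimen_box below 0.01 m/s); the robot touches nothing.
It fails at once if a bystander is pushed more than 30 mm (distance of any of canister, salt_jar, tongs, scraper, vacuum_tip, conditioner from where it was at the start of the episode above 0.03 m).
It fails at once if the box is rammed onto the stand (over 90 N) (contact force between specimen_box and stand above 90 N).
It fails at once if the box is dropped onto the platform: let go, it falls faster than 0.45 m/s (about 10 mm of fall) (horizontal distance between specimen_box and platform_top below 0.06 m and z of specimen_box in the frame of platform_top between 0.001 and 0.15 m and contact force between the fingers and specimen_box below 0.05 N and linear speed of specimen_box above 0.45 m/s).
It also fails if it takes over 67 s, if anything falls off the work surface, if the arm or the gripper's body presses on something with over 40 N, if the wrist force passes 120 N, or if a joint passes its speed limit or range.

## Working session

There is one attempt and no reset: what is moved stays moved. The work goes in short steps, Python scripts to look and compute and a shell command to move; the robot and the scene stay as the last step left them, time stands still between calls to the robot, and variables do not carry over. Pictures are saved under pics/ and viewed, at most 12 in all, crops included, and the job is handed in when it is done.

```bash
mkdir -p pics; ls; cat > h.py <<'E'
import numpy as np, cv2, pickle
from plant import ctrl
def snap(cam,name):
    c=ctrl.capture(cam); cv2.imwrite(f'pics/{name}.png',c['img']); pickle.dump(c,open(f'pics/{name}.pkl','wb')); return c
def load(name): return pickle.load(open(f'pics/{name}.pkl','rb'))
def ray(c,u,v):
    K=np.array(c['camera_matrix']); d=cv2.undistortPoints(np.array([[[u,v]]],float),K,np.array([c['k1'],0,0,0,0]))[0,0]
    T=np.array(c['world_from_camera']); return T[:3,3],T[:3,:3]@np.array([d[0],d[1],1])
def at(c,u,v,z):
    o,d=ray(c,u,v); return (o+d*(z-o[2])/d[2]).round(1)
def proj(c,p):
    T=np.array(c['world_from_camera']); q=T[:3,:3].T@(np.array(p,float)-T[:3,3]); s=q[:2]/q[2]; s=s*(1+c['k1']*(s@s)); K=np.array(c['camera_matrix'])
    return (K[:2,:2]@s+K[:2,2]).round(1)
E
python3 - <<'E'
from h import *
for n in('scene','top'):
    c=snap(n,n+'0'); print(n,c['k1'],np.array(c['world_from_camera']).round(2).tolist())
print(ctrl.sense())
E
```

```text
pics
scene -0.13638039776411903 [[-0.44, 0.73, -0.53, 1226.8], [0.9, 0.36, -0.25, 315.81], [0.01, -0.58, -0.81, 1102.46], [0.0, 0.0, 0.0, 1.0]]
top -0.14496871965665176 [[-0.01, -0.99, 0.16, 354.76], [-1.0, 0.01, 0.03, -18.34], [-0.03, -0.16, -0.99, 1328.64], [0.0, 0.0, 0.0, 1.0]]
{'time': 0.1, 'joint_pos': array([-1.23300650e+00,  3.20233156e-01,  1.56555147e+00, -5.96123088e-06,
        1.25741964e+00, -1.99432527e-02]), 'joint_vel': array([-0.00028207, -0.00197281, -0.00214234, -0.00152881, -0.00083994,
       -0.00077924]), 'tau': array([-3.13320697e-04, -4.13333809e+01, -2.32510650e+01,  7.28871161e-02,
        4.22409677e-02, -6.46351418e-05]), 'position': array([ 201.228442  , -538.19327742,  238.20351364]), 'ee_rot': array([ 9.84045500e-01,  1.77915162e-01, -1.30322224e-04, -7.95204572e-04]), 'contact_force': array([-0.13843966, -0.19990706,  0.16386892]), 'ft_torque': array([-0.008967  , -0.06223156,  0.00685145]), 'grip_force': 0.0, 'width': 91.09175116274565}
```

View pics/scene0.png

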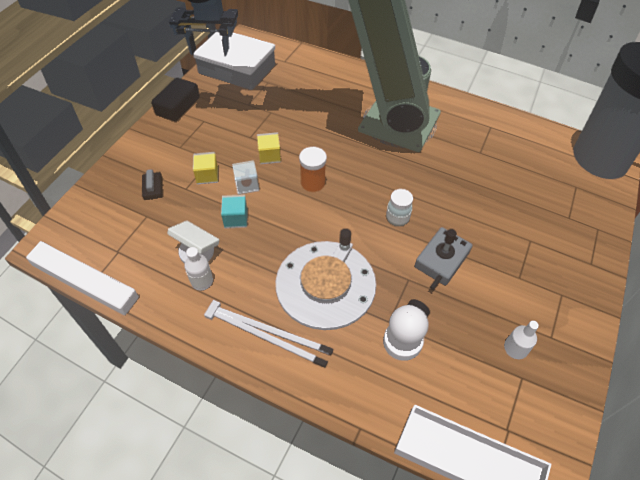

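View pics/top0.png

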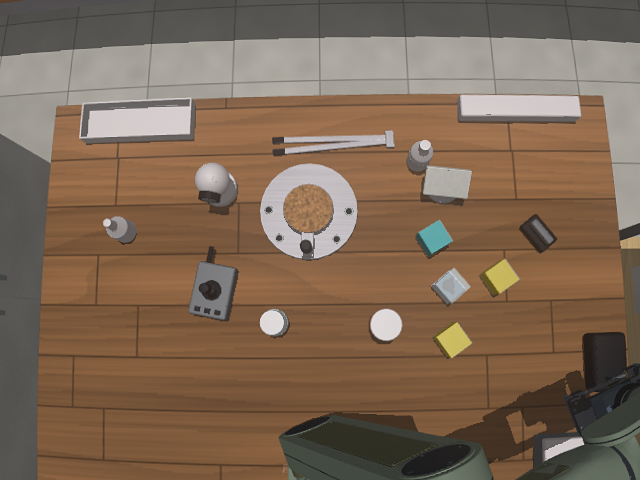

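Top view: the clear box is at (451,286). The similar cubes are turquoise (435,238) and yellow (500,277), (453,340); only the clear one shows the white base and rust coral. The camera is at (213,185), the remote at (213,290) with its antenna pointing up-image, and the knob at (307,246). I'll confirm in an enlarged crop.

```bash
python3 - <<'E'
from h import *
t=load('top0');s=load('scene0')
def crop(i,x,y,w,h,W,H): return cv2.resize(i[y:y+h,x:x+w],(W,H),interpolation=cv2.INTER_CUBIC)
a=crop(t['img'],410,255,80,60,400,300)   # x5
b=crop(s['img'],215,145,80,60,400,300)   # x5
d=crop(t['img'],250,155,120,110,400,300)
d=crop(t['img'],255,158,106,106,300,300); d=cv2.copyMakeBorder(d,0,0,0,100,0)
e=crop(t['img'],180,240,80,60+20,300,300); e=cv2.copyMakeBorder(e,0,0,0,100,0)
cv2.imwrite('pics/c1.png',np.vstack([np.hstack([a,b]),np.hstack([d,e])]))
for n,u,v,z in [('box top',451,286,62),('knob top',306,246,100),('cork',308,209,40),('plate',309,212,14),('stick',209,290,120),('ant',210,254,20),('jar',274,322,85),('can',386,325,108),('turq',435,238,62),('yel',500,277,62),('yel2',453,340,62),('cam',215,185,100)]: print(n,at(t,u,v,z))
print(at(s,325,272,40), at(s,450,234,120),at(s,345,232,100))
E
```

```text
box top [ 439.  -289.5   62. ]
knob top [533.   47.7 100. ]
cork [632.6  45.6  40. ]
plate [630.6  44.4  14. ]
stick [432.6 266.4 120. ]
ant [527.7 289.3  20. ]
jar [360.6 122.7  85. ]
can [ 351.3 -130.3  108. ]
turq [ 553.4 -256.3   62. ]
yel [ 458.  -407.7   62. ]
yel2 [ 313.7 -289.4   62. ]
cam [681.5 262.7 100. ]
[626.7  42.7  40. ] [446.9 281.3 120. ] [538.7  51.9 100. ]
```

View pics/c1.png

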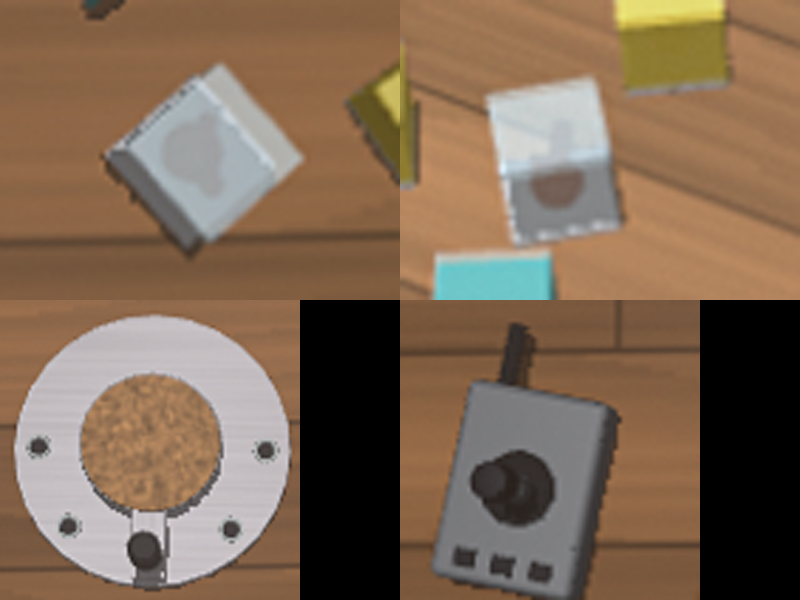

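The crop shows the clear cube with the white base and rust coral: top corners at crop (220,65), (302,157), (205,245) and (122,153), edges at about 42°. The knob points straight to −x. The antenna end of the remote is up-image, and the keys are at the bottom. I'm moving over the box.

```bash
python3 -m pendant '[40,-20,0,-0.1,80,-40,0,-0.2,120,-60,0,-0.3,160,-80,0,-0.37,200,-100,0,-0.37,240,-120,0,-0.37,280,-138,0,-0.37,310,-149,0,-0.37,310,-149,0,-0.37,310,-149,0,-0.37,310,-149,0,-0.37]' 100; python3 - <<'E'
from h import *
c=snap('wrist','w1'); s=ctrl.sense(); print(s['position'],s['ee_rot'],np.array(c['world_from_camera']).round(2).tolist()); print(proj(c,(439,-292,62)))
E
```

```text
time: 1.02
position: [439.3, -290.3, 238.6]
ee_rot: [0.934, 0.357, -0.001, -0.0]
contact_force: [0.6, 0.7, 0.1]
width: 91.3
grip_force: 0.0
[ 438.83279113 -290.94818713  238.63365425] [ 9.34508141e-01  3.55941157e-01 -6.45206377e-04 -1.03704634e-04] [[0.67, -0.72, -0.18, 490.72], [-0.74, -0.65, -0.17, -244.05], [0.0, 0.25, -0.97, 384.21], [0.0, 0.0, 0.0, 1.0]]
[312.9 226.7]
```

View pics/w1.png

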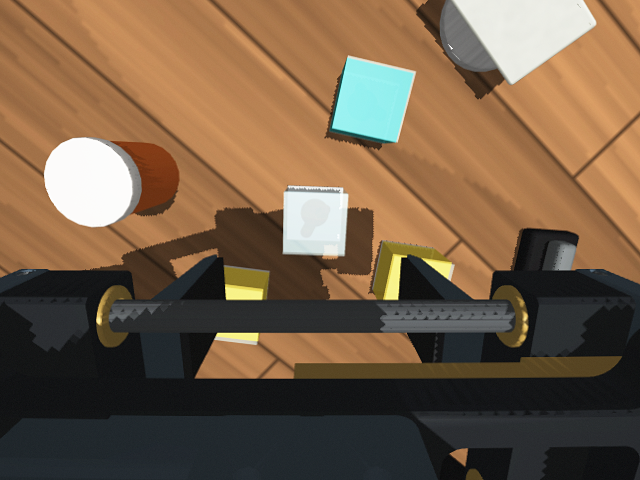

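The wrist view shows the clear box with its top face at about (284–347, 192–256). It is nearly square to the gripper, between the turquoise and yellow cubes. I'm computing its offset.

```bash
python3 - <<'E'
from h import *
c=load('w1')
P=[at(c,u,v,62) for u,v in((284,192),(347,194),(346,256),(283,254))]; print(P,np.mean(P,0))
for i in range(4):
    d=P[(i+1)%4]-P[i]; print(np.linalg.norm(d).round(1),np.degrees(np.arctan2(d[1],d[0])).round(1))
cen=np.mean(P,0)
yaw=np.radians(41.7)
for a in(-1,1):
  for b in(-1,1):
    for z in(0,62): print(z,proj(c,cen*[1,1,0]+[0,0,z]+30*np.array([a*np.cos(yaw)-b*np.sin(yaw),a*np.sin(yaw)+b*np.cos(yaw),0])))
i=cv2.resize(c['img'][170:270,260:370],(770,600*7//6//1),interpolation=cv2.INTER_CUBIC)[:600]; cv2.imwrite('pics/w1c.png',i)
# stand fit from the top and scene views: holes in top crop
t=load('top0'); k=106/300
H=[np.array(at(t,255+u*k,158+(v-300)*k,14)) for u,v in((39,447),(68,526),(231,529),(266,450))]
from scipy.optimize import least_squares
ang=np.array([-90,-45,45,90])*np.pi/180
def f(p): return np.concatenate([[p[0]-100*np.cos(p[2]+a)-h[0],p[1]-100*np.sin(p[2]+a)-h[1]] for a,h in zip(-ang,H)])
r=least_squares(f,[632,45,0]);print('stand',r.x,r.fun.round(1))
E
```

```text
[array([ 445.7, -250.1,   62. ]), array([ 483.2, -294.8,   62. ]), array([ 438.8, -335.3,   62. ]), array([ 399.6, -288.5,   62. ])] [ 441.825 -292.175   62.   ]
58.3 -50.0
60.1 -137.6
61.0 129.9
60.0 39.8
0 [340.6 239.2]
62 [345.8 255.1]
0 [288.1 239. ]
62 [283.9 254.9]
0 [341.9 186.3]
62 [347.5 193.1]
0 [287.3 186.2]
62 [282.8 192.9]
stand [564.13390097  47.40335442   3.11320969] [-70.5   2.7  70.1  -2.7  70.7  -2.2 -70.3   2.2]
```

View pics/w1c.png

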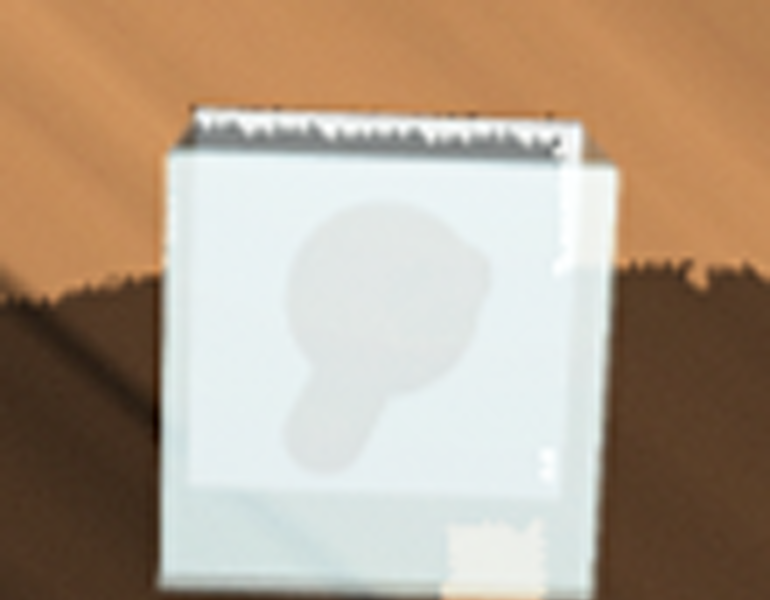

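The crop puts the top corners at full-image (284,192), (348,194), (345,256) and (283,254), so the box is turned about 1.5° from the gripper. I'm correcting, descending and gripping.

```bash
python3 -m pendant '[1.5,3,40,0.02,1.5,3,80,0.02,1.5,3,115,0.02,1.5,3,140,0.02,1.5,3,165,0.02,1.5,3,185,0.02,1.5,3,194,0.02,1.5,3,194,0.02]' 100
python3 -m pendant '[0,0,0,0,0,0,0,0,0,0,0,0,0,0,0,0,0,0,0,0,0,0,0,0,0,0,0,0,0,0,0,0]' 40 15
python3 - <<'E'
from h import *
t=load('top0'); k=106/300
H=[np.array(at(t,255+u*k,158+(v-300)*k,14)) for u,v in((39,447),(68,526),(231,529),(266,450))]
from scipy.optimize import least_squares
ang=np.array([-90,-45,45,90])*np.pi/180
def f(p): return np.concatenate([[p[0]-100*np.cos(p[2]+a)-h[0],p[1]-100*np.sin(p[2]+a)-h[1]] for a,h in zip(ang,H)])
r=least_squares(f,[632,45,0]);print('stand',r.x,r.fun.round(1))
print(at(t,255+150*k,158+142*k,40))
E
```

```text
time: 1.73
position: [440.5, -292.1, 43.1]
ee_rot: [0.938, 0.346, -0.001, -0.002]
contact_force: [-0.1, -0.2, 0.1]
width: 91.5
grip_force: 0.0
time: 2.4
position: [442.9, -291.8, 45.8]
ee_rot: [0.938, 0.347, 0.0, 0.0]
contact_force: [-0.8, -0.1, 5.4]
width: 60.1
grip_force: 15.0
stand [ 6.34812183e+02  4.52670707e+01 -3.20495673e-02] [ 0.5  0.5 -0.3 -0.6 -0.2 -0.   0.   0.1]
[634.7  45.6  40. ]
```

```bash
python3 -m pendant '[0,0,-20,0,0,0,-50,0,0,0,-90,0,0,0,-125,0,0,0,-150,0,0,0,-150,0]'
python3 -m pendant '[15,-7,0,0,45,-21,0,0,80,-37,0,0,115,-53,0,0,150,-69,0,0,185,-85,0,0,220,-101,0,0,250,-115,0,0,275,-126,0,0,287,-132,0,0,287,-132,0,0,287,-132,0,0]'
python3 - <<'E'
from h import *
c=snap('wrist','w2'); s=ctrl.sense(); print(s['position'],s['ee_rot'],s['width'],s['grip_force'],s['contact_force'])
for p in [(634.8,45.3,40),(694.8,45.3,40),(634.8,105.3,40),(535,48,100)]: print(p,proj(c,p))
E
```

```text
time: 2.9
position: [445.3, -293.4, 200.5]
ee_rot: [0.938, 0.347, 0.003, 0.005]
contact_force: [0.4, -0.8, -2.2]
width: 60.0
grip_force: 15.0
time: 3.9
position: [574.2, -4.8, 193.7]
ee_rot: [0.938, 0.347, -0.001, -0.0]
contact_force: [-0.3, -0.4, -1.9]
width: 60.0
grip_force: 15.0
[574.03833922  -5.55568891 193.96958661] [ 9.38007800e-01  3.46611894e-01 -1.24952849e-03  3.09319851e-05] 59.671368269877625 14.983168914914131 [-0.2253055  -0.09617475 -1.5472374 ]
(634.8, 45.3, 40) [313.7 138.1]
(694.8, 45.3, 40) [362.8  79. ]
(634.8, 105.3, 40) [257.1  87.6]
(535, 48, 100) [220.  243.1]
```

View pics/w2.png

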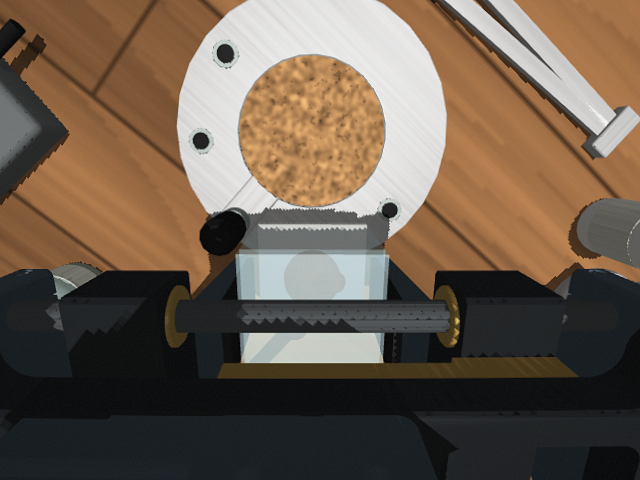

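The wrist view shows the cork spanning u 238–385, v 54–207 (centre about (311.5,130.5)). Holes are at (225,53), (201,140) and (390,210), and the knob is at about (222,232). The held box is square in the jaws.

```bash
python3 - <<'E'
from h import *
from scipy.optimize import least_squares
c=load('w2')
th=np.linspace(0,2*np.pi,73)
def f(p):
    q=np.array([proj(c,(p[0]+60*np.cos(a),p[1]+60*np.sin(a),40)) for a in th])
    return [q[:,0].min()-238.3,q[:,0].max()-385,q[:,1].min()-54,q[:,1].max()-207.5]
r=least_squares(f,[634,45],diff_step=1e-4);print('cork',r.x,r.fun)
H=[at(c,u,v,14) for u,v in((225,53),(201,140),(390,210))];ang=np.radians([-90,-45,45])
def g(p): return np.concatenate([[p[0]-100*np.cos(p[2]+a)-h[0],p[1]-100*np.sin(p[2]+a)-h[1]] for a,h in zip(ang,H)])
r=least_squares(g,[632,45,0]);print('stand',r.x,r.fun.round(1))
print('knob top',at(c,216,234,100))
print('box base in jaws, front edge bottom?',)
E
```

```text
cork [636.17244384  45.        ] [4.3 2.5 4.  1.2]
stand [6.68795804e+02 5.66525462e+01 3.27804690e-01] [ -2.7   2.2  11.1 -21.1  -8.4  18.8]
knob top [538.5  54.2 100. ]
box base in jaws, front edge bottom?
```

```bash
sed -i 's/K\[:2,2\]).round(1)/K[:2,2])/' h.py; python3 - <<'E'
from h import *
from scipy.optimize import least_squares
c=load('w2')
th=np.linspace(0,2*np.pi,181)
def f(p):
    q=np.array([proj(c,(p[0]+60*np.cos(a),p[1]+60*np.sin(a),40)) for a in th])
    return [q[:,0].min()-238.3,q[:,0].max()-385,q[:,1].min()-54,q[:,1].max()-207.5]
r=least_squares(f,[634,45],diff_step=1e-3);print('cork',r.x,r.fun)
H=[at(c,u,v,14) for u,v in((225,53),(201,140),(390,210))];ang=np.radians([-90,-45,90])
def g(p): return np.concatenate([[p[0]-100*np.cos(p[2]+a)-h[0],p[1]-100*np.sin(p[2]+a)-h[1]] for a,h in zip(ang,H)])
r=least_squares(g,[632,45,0]);print('stand',r.x,r.fun.round(1))
for z in(0,62):
  print(z,proj(c,(635+70*.707*0,45,40)))
E
```

```text
cork [636.00551727  48.55613088] [ 0.74376264 -0.74360841  1.0145911  -1.30913394]
stand [ 6.3622294e+02  4.8707525e+01 -3.2593533e-02] [ 0.2 -0.4 -0.1 -0.2 -0.   0.7]
0 [314.11636936 138.1230832 ]
62 [314.11636936 138.1230832 ]
```

```bash
python3 -m pendant '[20,0,0,0,45,0,0,0,70,0,0,0,80,0,0,0,80,0,20,0,80,0,45,0,80,0,70,0,80,0,85,0,80,0,97,0,80,0,104,0,80,0,107,0,80,0,107,0]'
python3 -m pendant '[0,0,0.7,0,0,0,1.4,0,0,0,2,0,0,0,2.5,0,0,0,3,0,0,0,3,0,0,0,3,0,0,0,3,0]'
```

```text
time: 4.95
position: [635.2, 46.2, 87.6]
ee_rot: [0.938, 0.346, -0.001, -0.0]
contact_force: [0.1, -0.3, -1.8]
width: 60.0
grip_force: 15.0
time: 5.62
position: [636.0, 47.2, 85.8]
ee_rot: [0.938, 0.347, 0.0, 0.0]
contact_force: [-2.5, -0.2, 6.4]
width: 59.9
grip_force: 15.0
```

```bash
python3 -m pendant '[0,0,0,0,0,0,0,0,0,0,0,0,0,0,0,0,0,0,0,0,0,0,0,0]' 95
python3 -m pendant '[0,0,-20,0,0,0,-50,0,0,0,-90,0,0,0,-120,0,0,0,-120,0,-40,0,-120,0,-80,0,-120,0,-80,0,-120,0,-80,0,-120,0]'
python3 - <<'E'
from h import *
c=snap('wrist','w3'); s=ctrl.sense(); print(s['position'],s['ee_rot'],s['joint_pos'])
for p in [(636,47,40),(636,47,102),(535.6,50.4,100)]: print(p,proj(c,p))
E
```

```text
time: 6.12
position: [635.7, 47.2, 84.7]
ee_rot: [0.938, 0.347, -0.0, 0.0]
contact_force: [-0.9, 0.2, -0.4]
width: 86.8
grip_force: 0.0
time: 6.87
position: [573.4, -5.7, 204.8]
ee_rot: [0.938, 0.346, -0.0, -0.0]
contact_force: [0.8, 0.4, 0.2]
width: 86.4
grip_force: 0.0
[574.81705563  -5.12390238 204.99984202] [9.38227243e-01 3.46019486e-01 3.94017773e-04 1.78345461e-05] [-2.90616948e-02  3.42101892e-01  1.61948727e+00  2.82316190e-04
  1.17925908e+00  8.34976585e-01]
(636, 47, 40) [312.30759175 134.99806904]
(636, 47, 102) [312.51867471 131.1178966 ]
(535.6, 50.4, 100) [221.25065636 235.56384781]
```

View pics/w3.png

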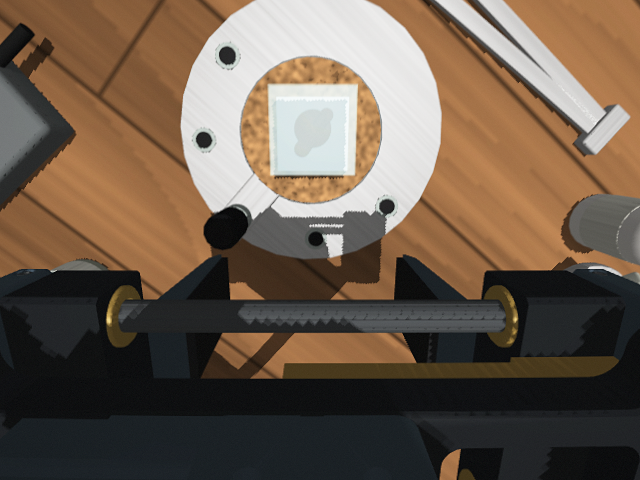

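The box stands centred on the cork (top face (268–357, 84–177)); the knob's top is at about (221,231), as predicted. I'm turning the gripper so it closes tangentially over the knob.

```bash
python3 -m pendant '[2,-20,0,-0.12,4,-40,0,-0.24,6,-60,0,-0.36,7,-67,0,-0.48,7,-67,0,-0.6,7,-67,0,-0.72,7,-67,0,-0.84,7,-67,0,-0.96,7,-67,0,-1.08,7,-67,0,-1.2,7,-67,0,-1.2,7,-67,0,-1.2]' 75
python3 -m pendant '[0,0,0,-0.12,0,0,0,-0.24,0,0,0,-0.36,0,0,0,-0.48,0,0,0,-0.6,0,0,0,-0.72,0,0,0,-0.84,0,0,0,-0.96,0,0,0,-1.08,0,0,0,-1.2,0,0,0,-1.2,0,0,0,-1.2]'
python3 - <<'E'
from h import *
c=snap('wrist','w4'); s=ctrl.sense();q=s['ee_rot']; print(s['position'],q,np.degrees(2*np.arctan2(q[1],q[0])))
print(proj(c,(535.6,50.4,100)))
E
```

```text
time: 7.92
position: [537.5, 51.3, 204.7]
ee_rot: [0.579, 0.815, 0.0, 0.0]
contact_force: [-0.2, 0.0, -0.0]
width: 68.3
grip_force: 0.0
time: 8.92
position: [537.0, 50.9, 204.8]
ee_rot: [0.019, 1.0, 0.0, 0.0]
contact_force: [0.3, 0.4, -0.4]
width: 68.2
grip_force: 0.0
[536.96408922  50.87306133 204.86162361] [1.88894682e-02 9.99821574e-01 3.08147459e-05 8.66680840e-05] 177.83529763289204
[310.95884095 244.17750948]
```

View pics/w4.png

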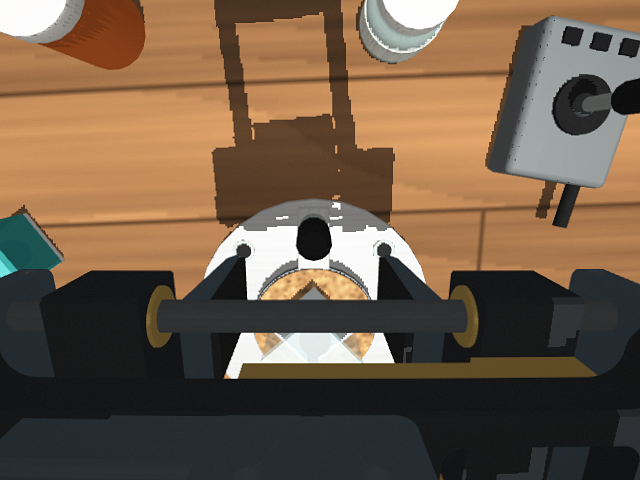

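The knob's top is at about (314,241), between the jaws and within 2 mm of prediction. I'm descending and gripping.

```bash
python3 -m pendant '[0.5,0,35,0,0.5,0,65,0,0.5,0,90,0,0.5,0,108,0,0.5,0,118,0,0.5,0,118,0,0.5,0,118,0]'
python3 -m pendant '[0,0,0,0,0,0,0,0,0,0,0,0,0,0,0,0,0,0,0,0,0,0,0,0,0,0,0,0,0,0,0,0]' 15 30
python3 -m pendant '[0,0,-3,0,0,0,-6,0,0,0,-9,0,0,0,-12,0,0,0,-15,0,0,0,-15,0,0,0,-15,0,0,0,-15,0]'
```

```text
time: 9.55
position: [536.6, 50.7, 87.2]
ee_rot: [0.018, 1.0, -0.0, 0.0]
contact_force: [0.7, -0.6, 0.9]
width: 68.3
grip_force: 0.0
time: 10.22
position: [536.2, 50.8, 87.2]
ee_rot: [0.017, 1.0, 0.0, 0.0]
contact_force: [-0.8, 0.9, 2.6]
width: 27.2
grip_force: 30.0
time: 10.88
position: [536.1, 50.7, 101.7]
ee_rot: [0.017, 1.0, -0.0, -0.0]
contact_force: [1.9, 1.6, -9.1]
width: 27.2
grip_force: 30.0
```

```bash
python3 -m pendant '[-0.05,3,0,0.03,-0.2,6.5,0,0.065,-0.5,10,0,0.1,-1,14,0,0.14,-1.6,17.9,0,0.18,-2.4,21.8,0,0.22,-3.4,25.7,0,0.26,-4.5,29.6,0,0.3,-5.7,33.3,0,0.34,-6.8,36.2,0,0.37,-7.6,38.3,0,0.393,-7.6,38.3,0,0.393]'
python3 -m pendant '[-0.05,3,0,0.03,-0.2,6.5,0,0.065,-0.5,10,0,0.1,-1,14,0,0.14,-1.6,17.9,0,0.18,-2.4,21.8,0,0.22,-3.4,25.7,0,0.26,-4.5,29.6,0,0.3,-5.7,33.3,0,0.34,-6.8,36.2,0,0.37,-7.6,38.3,0,0.393,-7.6,38.3,0,0.393]'
python3 - <<'E'
from h import *
s=ctrl.sense();q=s['ee_rot'];p=s['position'];print(p,np.degrees(2*np.arctan2(q[1],q[0])),s['contact_force'],s['width'])
for c in((635.5,47),(636,47.6)): print(np.arctan2(p[1]-c[1],p[0]-c[0])-np.pi+0.032, np.hypot(p[0]-c[0],p[1]-c[1]))
E
```

```text
time: 11.88
position: [544.3, 88.8, 101.4]
ee_rot: [0.212, 0.977, -0.0, -0.001]
contact_force: [0.5, 0.9, -9.1]
width: 27.2
grip_force: 30.0
time: 12.88
position: [566.5, 120.8, 101.2]
ee_rot: [0.398, 0.917, -0.001, -0.002]
contact_force: [-0.9, 2.5, -9.7]
width: 27.3
grip_force: 30.0
[566.53774001 120.8199072  101.15230766] 133.037091958529 [-0.94657882  2.5357379  -9.7339105 ] 27.259406458348458
-0.7874064323653474 101.0206513616816
-0.7797278646783843 100.92650976272009
```

```bash
python3 -m pendant '[0,0,3,0,0,0,6,0,0,0,8,0,0,0,10,0,0,0,12,0,0,0,14,0,0,0,14.5,0,0,0,14.5,0]'
```

```text
time: 13.55
position: [566.6, 120.8, 87.3]
ee_rot: [0.398, 0.917, -0.0, -0.001]
contact_force: [-3.3, 5.3, -6.1]
width: 27.3
grip_force: 30.0
```

The pin has gone in: z is back at its home value with the spring pulling 6 N. I'm releasing and lifting clear.

```bash
python3 -m pendant '[0,0,0,0,0,0,0,0,0,0,0,0,0,0,0,0,0,0,0,0,0,0,0,0]' 75
python3 -m pendant '[0,0,-20,0,0,0,-50,0,0,0,-90,0,0,0,-130,0,0,0,-150,0,0,0,-150,0,0,0,-150,0]'
python3 - <<'E'
from h import *
c=snap('wrist','w5'); s=ctrl.sense();t=load('top0')
print(s['position'],s['ee_rot'],s['joint_pos'])
t=snap('top','top1'); sc=snap('scene','sc1')
A=cv2.resize(c['img'][0:300],(400,190)); 
f=lambda i,x,y,w,h,W,H:cv2.resize(i[y:y+h,x:x+w],(W,H),interpolation=cv2.INTER_CUBIC)
# left: top view of remote x5 ; right: scene view stand and remote
cv2.imwrite('pics/c2.png',np.hstack([f(c['img'],0,0,640,480,400,300),f(sc['img'],270,210,200,150,400,300)]))
cv2.imwrite('pics/c2.png',np.vstack([cv2.imread('pics/c2.png'),np.hstack([f(t['img'],180,240,80,60,400,300),f(sc['img'],410,220,80,60,400,300)])]))
E
```

```text
time: 14.05
position: [568.2, 120.2, 87.8]
ee_rot: [0.399, 0.917, 0.0, 0.001]
contact_force: [0.6, -0.7, -0.2]
width: 64.4
grip_force: 0.0
time: 14.63
position: [568.3, 120.4, 238.7]
ee_rot: [0.399, 0.917, 0.001, 0.001]
contact_force: [-0.7, 0.5, -0.7]
width: 68.4
grip_force: 0.0
[567.39534084 120.22118146 236.91126971] [ 3.98522054e-01  9.17158669e-01 -3.04512612e-04 -2.35622629e-04] [ 1.89092530e-01  3.29124292e-01  1.55566590e+00 -2.49438996e-04
  1.25753505e+00 -5.61817094e-01]
```

View pics/c2.png

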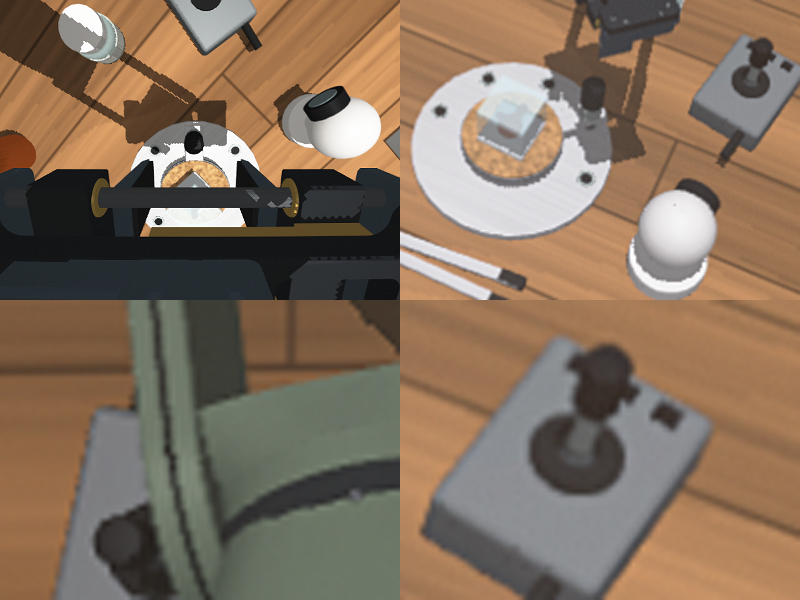

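The views show the knob in the next hole on the camera side with the box still centred. The remote's cap top is at about (204,288) in the top picture and (452,232) in the scene picture; the remote is turned by about −12°.

```bash
python3 - <<'E'
from h import *
t=load('top0');s=load('scene0');k=1/3.75
g=lambda u,v:(180+(u-400)*k,240+(v-300)*k)
print('cap',at(t,*g(490,481),120),at(s,451.8,232,120))
print('disc',at(t,*g(520,488),42),at(s,445.4,250.4,42))
C=[at(t,*g(*p),40) for p in((475,382),(435,572),(575,597),(615,408))]
print(C,np.mean(C,0))
for a,b in((1,0),(2,3),(1,2),(0,3)):
    d=C[b]-C[a]; print(np.linalg.norm(d).round(),np.degrees(np.arctan2(d[1],d[0])).round(1))
S=[at(s,410+(u-400)/5,220+(v-300)/5,40) for u,v in((440,490),(558,336),(712,426),(598,590))]
print(S,np.mean(S,0))
for i in range(4):
    d=S[(i+1)%4]-S[i]; print(np.linalg.norm(d).round(),np.degrees(np.arctan2(d[1],d[0])).round(1))
E
```

```text
cap [436.6 278.  120. ] [439.3 283.4 120. ]
disc [437.3 277.5  42. ] [438.6 283.8  42. ]
[array([506.1, 308.9,  40. ]), array([383.8, 332.6,  40. ]), array([367.9, 241.3,  40. ]), array([488.4, 216.9,  40. ])] [436.55  274.925  40.   ]
125.0 -11.0
123.0 -11.4
93.0 -99.9
94.0 -100.9
[array([489.1, 229.6,  40. ]), array([372.4, 252.1,  40. ]), array([391.1, 340.9,  40. ]), array([509.3, 318.4,  40. ])] [440.475 285.25   40.   ]
119.0 169.1
91.0 78.1
120.0 -10.8
91.0 -102.8
```

```bash
python3 -m pendant '[20,1,0,-0.1,55,4,0,-0.2,90,6,0,-0.3,125,9,0,-0.4,160,11,0,-0.5,190,13,0,-0.6,205,14,0,-0.625,205,14,0,-0.625,205,14,0,-0.625,205,14,0,-0.625]'
python3 - <<'E'
from h import *
c=snap('wrist','w6'); s=ctrl.sense();q=s['ee_rot'];p=s['position']; print(p,np.degrees(2*np.arctan2(q[1],q[0])))
print(proj(c,(438,280,120)),proj(c,(p[0],p[1],120)),proj(c,(p[0],p[1]+10,120)))
E
```

```text
time: 15.62
position: [438.4, 279.2, 236.5]
ee_rot: [0.098, 0.995, -0.001, -0.001]
contact_force: [-0.4, -0.2, 0.4]
width: 68.5
grip_force: 0.0
[438.62047144 278.98381203 236.64817423] 168.7604231997471
[313.02148891 241.53396615] [311.89725089 242.53096852] [324.48697341 240.14107992]
```

View pics/w6.png

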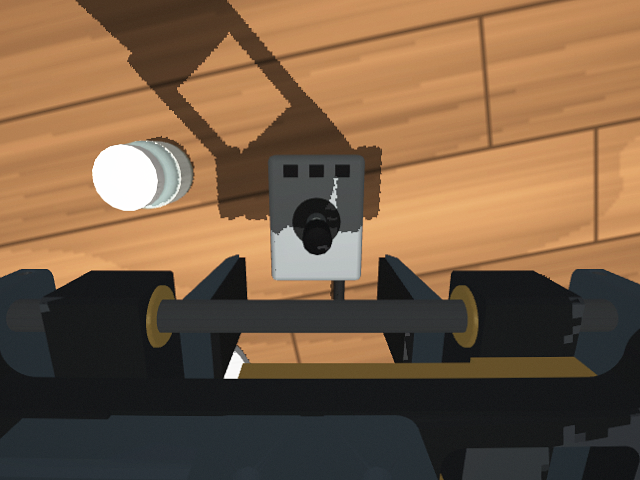

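The remote is square to the gripper, keys at the top (316,171) and antenna at the bottom (338,290). The cap is at (317,240), 4 mm to tool +y. I'm correcting, descending, gripping and tilting towards tool −x.

```bash
python3 -m pendant '[0,4,30,0,0,4,60,0,0,4,85,0,0,4,105,0,0,4,120,0,0,4,128,0,0,4,128,0,0,4,128,0]'
python3 -m pendant '[0,0,0,0,0,0,0,0,0,0,0,0,0,0,0,0,0,0,0,0,0,0,0,0,0,0,0,0,0,0,0,0]' 10 12
python3 -m pendant '[-4,0,0.2,0,-8,0,0.6,0,-12,0,1.2,0,-16,0,2.2,0,-20,0,3.4,0,-23,0,4.6,0,-23,0,4.6,0,-23,0,4.6,0,-23,0,4.6,0]'
```

```text
time: 16.33
position: [439.6, 283.3, 109.5]
ee_rot: [0.098, 0.995, -0.0, 0.0]
contact_force: [0.0, 0.1, 0.5]
width: 68.7
grip_force: 0.0
time: 17.0
position: [438.9, 283.5, 109.5]
ee_rot: [0.097, 0.995, -0.0, 0.0]
contact_force: [-0.1, -0.2, 0.8]
width: 24.0
grip_force: 12.0
time: 17.75
position: [461.8, 278.9, 104.6]
ee_rot: [0.097, 0.995, -0.0, 0.0]
contact_force: [-0.8, -2.0, 1.0]
width: 23.6
grip_force: 12.0
```

```bash
python3 -m pendant '[0,0,0,0,0,0,0,0,0,0,0,0,0,0,0,0,0,0,0,0,0,0,0,0,0,0,0,0,0,0,0,0,0,0,0,0,0,0,0,0,0,0,0,0,0,0,0,0]'
python3 - <<'E'
from h import *
s=snap('scene','sc2'); w=snap('wrist','w7'); print(ctrl.sense()['contact_force'])
cv2.imwrite('pics/c3.png',np.hstack([cv2.resize(s['img'][180:300,400:500],(400,480)),cv2.resize(w['img'][100:340,220:420],(400,480))]))
E
```

```text
time: 18.75
position: [461.5, 279.1, 104.7]
ee_rot: [0.097, 0.995, -0.0, -0.0]
contact_force: [-0.5, -3.4, -1.2]
width: 23.4
grip_force: 12.0
[-1.08088182 -3.63815249 -0.92673125]
```

View pics/c3.png

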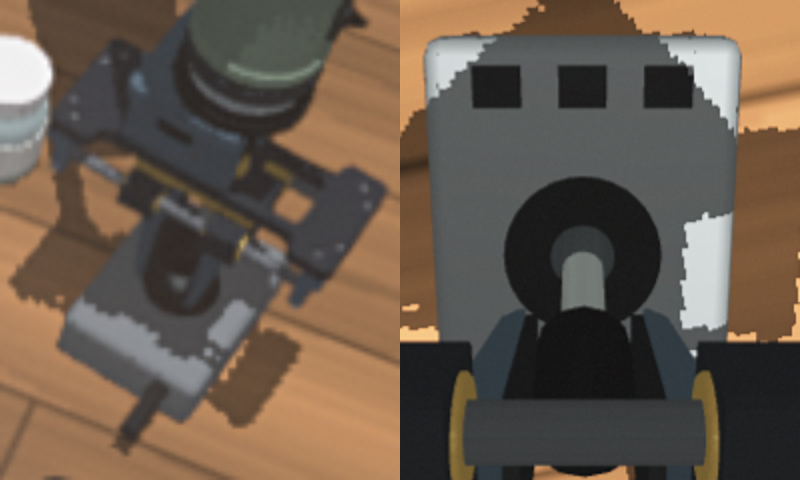

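The stick leans straight towards the antenna, held between the pads: the shaft runs from (582,240) to the cap at (582,380). It has been held for over 1 s at about 0.38 rad. I'm bringing it back, releasing and lifting clear.

```bash
python3 -m pendant '[4,0,-1.6,0,8,0,-2.8,0,12,0,-3.6,0,16,0,-4.2,0,20,0,-4.5,0,23,0,-4.6,0,23,0,-4.6,0,23,0,-4.6,0]'
python3 -m pendant '[0,0,0,0,0,0,0,0,0,0,0,0,0,0,0,0,0,0,0,0,0,0,0,0]' 75
python3 -m pendant '[0,0,-20,0,0,0,-50,0,0,0,-90,0,0,0,-120,0,30,0,-120,0,70,0,-120,0,100,0,-120,0,100,0,-120,0,100,0,-120,0,100,0,-120,0,100,0,-120,0,100,0,-120,0]'
python3 - <<'E'
from h import *
s=snap('scene','sc3'); print(ctrl.sense()['position'])
cv2.imwrite('pics/c4.png',cv2.resize(s['img'][180:360,260:500],(800,600)))
E
```

```text
time: 19.52
position: [438.6, 283.8, 109.6]
ee_rot: [0.097, 0.995, -0.0, -0.0]
contact_force: [-0.7, -4.1, -0.4]
width: 24.1
grip_force: 12.0
time: 20.02
position: [439.1, 284.0, 109.5]
ee_rot: [0.097, 0.995, 0.0, 0.0]
contact_force: [0.5, -0.7, -0.7]
width: 61.1
grip_force: 0.0
time: 21.02
position: [341.9, 303.1, 229.3]
ee_rot: [0.098, 0.995, -0.0, 0.0]
contact_force: [0.6, -0.6, -0.0]
width: 68.7
grip_force: 0.0
[341.76244655 303.02667118 229.21386144]
```

View pics/c4.png

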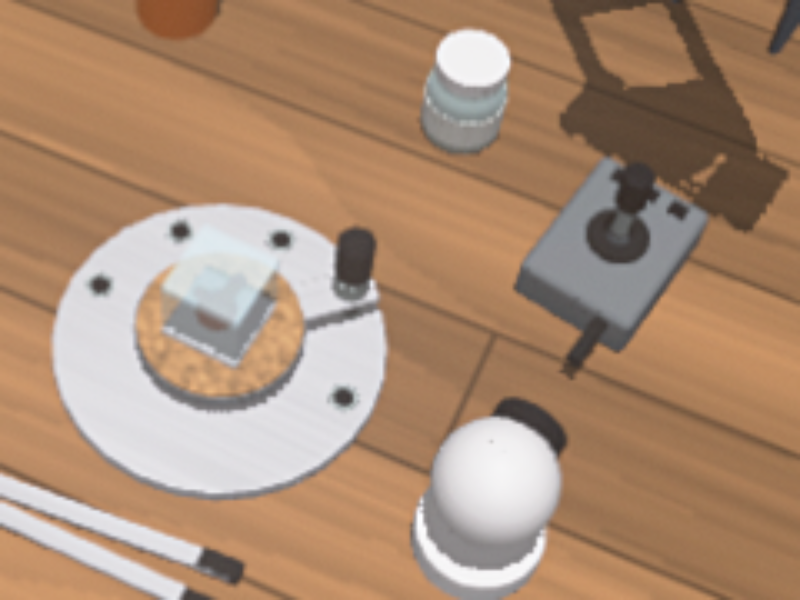

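The final view shows the box centred, the knob low on its sleeve in the camera-side hole, and the stick upright. The robot is clear, so I'm handing in.

```bash
python3 -c "
from plant import ctrl
print(ctrl.hand_in())"
```

```text
the job is handed in; nothing more can be done
None
```

I handed the job in at about 21 s: the box is centred on the platform, the pin is home one hole to the camera's side, and the stick was held over for more than a second before returning upright; no verdict came back.

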